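# Register an icing projector on a biscuit

## Robot

A 6-joint arm with a two-finger parallel gripper is mounted at the origin on a cart in front of the work surface, level with it; the furniture and walls round the work are solid. World frame = base frame: x ahead of the robot, y to its left, z up, the work surface at z = 0. Lengths are in m, angles in rad, forces in N, time in s.
With the tool pointing down it reaches from about 0.375 to 0.975 m from the base axis. Payload 3.8 kg.
Tool frame: the origin (TCP) lies on the mounting face of the last link; the fingertips stand 173 mm ahead of it and the grasp point (between the pads) lies 155 mm ahead of it (bot.hold_point_z is the distance from the TCP to the grasp point, in m); z points along the fingers, y is the line along which they close (so a half turn about z gives the same grasp; the last joint's range is limited). The gripper opens to 85 mm and grips with 20 to 120 N. Pads are 22 mm wide; open, the fingers measure 114 mm over their backs; the gripper's body (76 mm by 85 mm) begins 54 mm behind the grasp point. The pads swing forward as they close: fully open they stand 13 mm farther back than shut.
Start: joints at [-1.165, 0.264, 1.604, -0, 1.274, -0.037], TCP at [0.289, -0.61, 0.405] pointing down, gripper open.
Joint ranges: [-2.63, 2.63], [-0.94, 2.18], [0.31, 2.57], [-1.31, 4.45], [0, 2.66], [-2.55, 2.55]. Speed limits (rad/s): [2.57, 2.57, 3.14, 3.14, 3.14, 3.14].

## Interface

Orientations are given as a rotation vector (axis times angle).
In Python, from workcell import bot, optics gives the robot as it stands.
- The arm moves only by the shell command python3 -m jog 'ROWS' [OPENING] [FORCE]. ROWS is JSON, a list of rows, each an object of numbers: "dx", "dy", "dz": the shift along the tool's x, y, z in mm; "ax", "ay", "az": the turn, a rotation vector about the tool's x, y, z in degrees. A call has 1 to 20 rows; each row shifts and turns the commanded pose from where the row before left it, along the tool's axes as they then stand; what a row does not reach is not made up. A row lasts 1/12 s, in which the tool goes at most 41.7 mm and 7.16 degrees, less where a joint would pass 70% of its speed; a pose out of reach is approached as far as the arm can. A call with a gripper value outside its range is refused whole. OPENING is the opening, from 0 (shut) to 1 (fully open), set as the call begins (- or left out, the last holds). The fingers move at their own pace and stop on an object; FORCE is the grip in N (left out, the last holds). Time passes only in rows, so rows that do not move let the fingers close. It gives the time, the measured TCP pose, the force, the opening and the grip force at its end, in the units of the state.
- bot.read_state(): the state, without advancing time (a new reading comes with each control period).
- optics.read_camera(name): name is "scene" or "top"; returns a dict with "img" (480x640x3 uint8, red, green, blue), "vertical_fov" (degrees; the focal length in pixels is half the picture's height over the tangent of half this angle, whatever the lens; pixels are square), "cx", "cy" (the principal point, pixels), "R" (3x3) and "t" (3): a world point X has camera coordinates R X + t. Camera axes: x right, y down, z forward; pixel columns grow to the right and rows downward; lengths in m; the calibration is good to about 2 mm. A picture is of the moment at which its call begins. There is no depth.
- bot.finish_job(): hands the job in; it is judged then, once.
The state is a dict: "time": time; "q": joint angles; "joint_vel": joint speeds; "joint_torque": joint torques, N m; "tool_pos": TCP position; "tcp_rot": TCP orientation; "wrist_force": force on the tool from outside, world axes, zero at the start; "torque": the same for the moment, N m; "width": opening from 0.0 (shut) to 1.0 (fully open); "grip_force": force on a finger pad.
Only numpy, scipy, OpenCV 4.12 (cv2) and the standard library are available. Lean on these libraries where they do the work, as an engineer would, in place of code of your own. Each camera call takes 0.05 s, during which the arm holds its last target. There are 200 camera calls.

## Task

The biscuits are to be iced by tracing a projected pattern. Slide the loaded biscuit tray fully home into the projector's guide, keeping both biscuits in their pockets, and then turn the two brass thumb screws of the projector's mirror mount until the green light spot lies wholly inside the blue ring on the white-iced biscuit. Leave the other things on the worktop where they stand.

Things in the scene. Friction and masses are not known exactly. Their poses are not given: they have to be found in the camera images.
- tray: pale wooden board, 120 mm wide (its x), 160 mm long (its y), 14 mm thick, 0.3 to 0.6 kg, lying on the worktop, with two round biscuit pockets 8 mm deep. At its +y end a tongue 62 mm wide reaches to y = 130 mm and carries an upright handle; the -y end enters the guide first. Origin under the middle of the 120 x 160 mm board. It slides on the bare worktop
- tray_handle (a point): middle of the tray's dark wooden handle bar, 105 mm along the tray's +y from its origin and 50 mm above the worktop. The bar is 16 mm thick (along the tray's x), 48 mm long (along its y), 22 mm tall, and stands on two steel posts; grip it from above with the fingers closing along the tray's x
- projector: icing projector, fixed: an aluminium U-shaped tray guide and, behind (+x) and right of it (-y), a 205 mm tall column with a white lamp unit and a black bridge plate (top 213 mm up; x 33 to 183, y -104 to 26 mm) with a pan and tilt mirror below. Origin on the worktop, where the tray's origin lies when home; x points away from the robot, y to the guide's open mouth
- guide_seat (a point): where the tray's origin lies when the tray is home (its y axis along this y), axes as the projector's. The guide is 124 mm wide inside (2 mm play each side); its rails, 20 mm tall, run from y = -85 to 75 mm, 10 mm thick, with lips 3 mm above the tray's edges; the end stop's face is at y = -80 mm
- guide_mouth (a point): middle of the guide's mouth on the worktop, 100 mm along y from guide_seat; from there to y = 75 mm the mouth's flared walls narrow from about 150 mm to 124 mm
- biscuit_white: fluted round biscuit, 64 mm across and 11 mm thick, white icing with a piped blue ring, loose in one of the tray's two pockets (which one varies); pockets' centres are at (-18, 38) and (18, -38) mm in the tray's frame, their floor 6 mm up. Origin under its centre
- blue_ring (a point): centre of the blue ring (28 mm across, line 2 mm wide) on top of the white-iced biscuit
- biscuit_pink: the same biscuit with pink icing, in the other pocket; leave it there. Origin under its centre
- light_spot (a point): centre of the projected green light spot, 12 mm across, drawn 18 mm above the worktop, just over the biscuits' tops
- screw_pan (a joint): angle of the brass thumb screw nearer the robot, on the bridge plate, rad, -2.6 to 2.6, positive anticlockwise from above. By a 5:1 gear it swings mirror head and spot about the tilt screw's axis, 0.2 rad per rad, clockwise from above for positive values: the spot goes about 24 mm per rad towards the projector's +y. Stays where left
- screw_tilt (a joint): angle of the brass thumb screw farther from the robot, on top of the mirror head, rad, -2.6 to 2.6, positive anticlockwise from above. It draws the spot straight towards the screw's axis, 25 mm per rad; at 0 the spot is 120 mm from that axis (so with both screws at 0 the spot is over the projector's origin). Stays where left
- screw_pan_grip (a point): on the vertical axis of the pan screw (55, -76 mm in the projector's frame), at the height to grip, 241 mm up. The knurled round head is 36 mm across, from 219 to 247 mm above the worktop; grip it from above at any yaw; turning takes about 0.06 N m
- screw_tilt_grip (a point): the same for the tilt screw, a like head at (120, 0) mm in the projector's frame; nothing of the projector stands higher than the two heads
- tin: the low tin (75 mm across, 58 mm tall) beside the guide's mouth; origin under its centre. A bystander
- salt_shaker: the white and grey salt shaker (44 mm across, 90 mm tall) beside the guide's mouth; origin under its centre. A bystander
- mug: the sage-green mug (78 mm across, 97 mm tall, 117 mm over its handle) behind the tray; origin under its middle. A bystander
- kitchen_timer: the black and cream wind-up timer (67 mm across, 54 mm tall) at the front edge; origin under its centre. A bystander
- lemon: the lemon (77 x 51 x 52 mm) right of the projector; origin at its underside as built. A bystander
- garlic: the garlic bulb (50 mm across, 51 mm tall) in front of the guide; origin under its centre. A bystander
- spice_jar: the red-capped spice jar (45 mm across, 106 mm tall) standing right of the projector, away from the others; origin under its centre. A bystander
Not all that is in view belongs to the job. Leave any purple, red or turquoise look-alike of the biscuit_white alone.

How it is judged:
By the outcome, as a careful person would: the job done as asked, in the order asked, and still so for the second after the job is handed in, with the robot touching nothing.
It also fails if it takes over 69 s, if anything falls off the work surface, if the arm or the gripper's body presses on something with over 40 N, if the wrist force passes 120 N, or if a joint passes its speed limit or range.

## Working session

There is one attempt and no reset: what is moved stays moved. The work goes in short steps, Python scripts to look and compute and a shell command to move; the robot and the scene stay as the last step left them, time stands still between calls to the robot, and variables do not carry over. Pictures are saved under pics/ and viewed, at most 10 in all, crops included, and the job is handed in when it is done.

```bash
mkdir -p pics; ls; python3 - <<'E'
from workcell import bot, optics
import cv2
s=bot.read_state(); print(s['time'],s['tool_pos'],s['tcp_rot'],s['width'],bot.hold_point_z)
for n in("scene","top"):
    c=optics.read_camera(n); cv2.imwrite(f"pics/{n}0.png",c["img"][:,:,::-1])
    print(n,c["vertical_fov"],c["cx"],c["cy"],c["R"],c["t"],[k for k in c])
E
```

```text
pics
0.0 [ 0.28909651 -0.60957808  0.40334932] [-3.06273412e+00 -6.89466600e-01  6.44721212e-04] 1.003036452985762 0.1547
scene 48.27297005819444 314.7602859496924 240.16734116884228 [[ 0.68289625 -0.73014453  0.02327423]
 [-0.31368275 -0.32185952 -0.89331382]
 [ 0.65973923  0.60273993 -0.4488304 ]] [-0.39783797  0.30649387  1.24299135] ['img', 'vertical_fov', 'cx', 'cy', 'R', 't']
top 50.6919877260546 320.0836720176464 233.17531410826382 [[ 0.01835078 -0.99982977 -0.00191961]
 [-0.99892648 -0.01825246 -0.04257632]
 [ 0.04253404  0.00269886 -0.99909137]] [-0.0650259   0.50514375  1.56976068] ['img', 'vertical_fov', 'cx', 'cy', 'R', 't']
```

View pics/scene0.png

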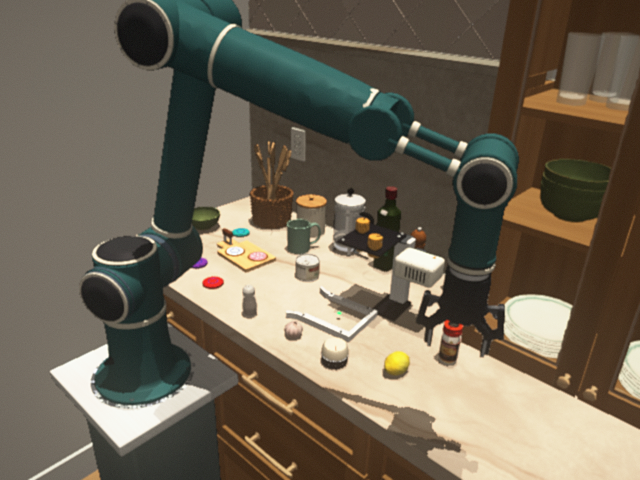

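View pics/top0.png

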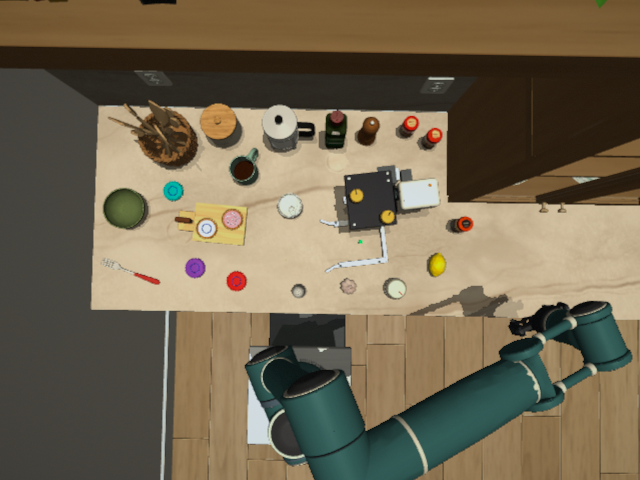

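Scene view: tray at about (246,255) with handle at (229,236), projector guide at (345,315). Top view: tray at (220,224), handle (184,220), screws (357,196) and (388,217), guide end stop (383,245), spot (360,241). Next I measure by colour.

```bash
cat > h.py <<'E'
import numpy as np, cv2
from workcell import bot, optics
def cam(n):
    c=optics.read_camera(n); c["f"]=240/np.tan(np.radians(c["vertical_fov"]/2)); c["hsv"]=cv2.cvtColor(c["img"],cv2.COLOR_RGB2HSV); return c
def ray(c,p):
    d=np.array([(p[0]-c["cx"])/c["f"],(p[1]-c["cy"])/c["f"],1.])
    return -c["R"].T@c["t"], c["R"].T@d
def plane(c,p,z):
    o,d=ray(c,p); return o+d*(z-o[2])/d[2]
def tri(c1,p1,c2,p2):
    o1,d1=ray(c1,p1);o2,d2=ray(c2,p2)
    s=np.linalg.lstsq(np.c_[d1,-d2],o2-o1,rcond=None)[0]
    a,b=o1+s[0]*d1,o2+s[1]*d2; return (a+b)/2,np.linalg.norm(a-b)
def proj(c,X):
    q=c["R"]@np.asarray(X)+c["t"]; return q[:2]/q[2]*c["f"]+[c["cx"],c["cy"]]
def blobs(c,lo,hi,box,amin=6):
    m=cv2.inRange(c["hsv"],np.array(lo),np.array(hi)); k=np.zeros_like(m); x0,y0,x1,y1=box; k[y0:y1,x0:x1]=255
    n,l,st,ce=cv2.connectedComponentsWithStats(m&k)
    return sorted([(int(st[i,4]),ce[i].round(2).tolist(),st[i,:4].tolist()) for i in range(1,n) if st[i,4]>=amin],reverse=True)
E
python3 - <<'E'
from h import *
t=cam("top");s=cam("scene")
for n,c,b1,b2 in(("top",t,(335,170,410,270),(165,190,255,255)),("scene",s,(320,205,440,345),(205,215,285,275))):
    print(n,"brass",blobs(c,(8,120,90),(25,255,255),b1)[:4]); print(" green",blobs(c,(45,90,90),(85,255,255),b1,3)[:3])
    print(" wood",blobs(c,(15,90,100),(28,255,255),b2)[:2]," blue",blobs(c,(100,60,50),(130,255,255),b2,3)[:2]," pink",blobs(c,(160,40,120),(180,200,255),b2)[:2])
    print(" dark",blobs(c,(0,0,0),(180,255,80),b2)[:3])
a=cv2.resize(t["img"][165:290,165:405],None,fx=3.3,fy=3.3,interpolation=cv2.INTER_CUBIC)
cv2.imwrite("pics/topc.png",a[:,:,::-1])
a=cv2.resize(s["img"][205:350,210:420],None,fx=3.8,fy=3.8,interpolation=cv2.INTER_CUBIC)
cv2.imwrite("pics/scenec.png",a[:,:,::-1])
E
```

```text
top brass [(152, [387.43, 216.22], [381, 210, 14, 14]), (147, [356.25, 195.07], [350, 189, 14, 13])]
 green [(12, [360.25, 241.33], [359, 240, 4, 4])]
 wood [(1770, [214.62, 223.12], [178, 202, 71, 44])]  blue [(11, [207.64, 225.09], [203, 224, 9, 5]), (5, [209.2, 231.2], [208, 230, 3, 3])]  pink [(146, [231.76, 218.95], [225, 212, 15, 15])]
 dark [(16, [188.69, 221.06], [184, 219, 8, 4])]
scene brass [(212, [374.74, 240.49], [368, 233, 15, 17]), (178, [362.34, 224.11], [356, 217, 14, 16]), (115, [418.51, 234.3], [411, 229, 15, 11]), (10, [372.3, 256.0], [369, 255, 7, 3])]
 green [(6, [339.0, 312.5], [338, 312, 3, 2])]
 wood [(892, [243.52, 254.73], [217, 237, 60, 35])]  blue []  pink [(50, [257.92, 255.68], [251, 253, 14, 6])]
 dark [(378, [268.49, 220.7], [252, 215, 33, 14]), (120, [210.54, 223.28], [205, 215, 14, 17]), (30, [227.37, 234.03], [223, 231, 10, 7])]
```

View pics/topc.png

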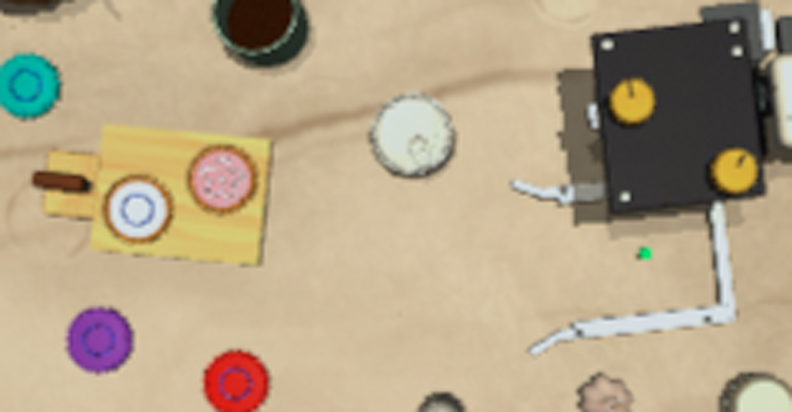

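View pics/scenec.png

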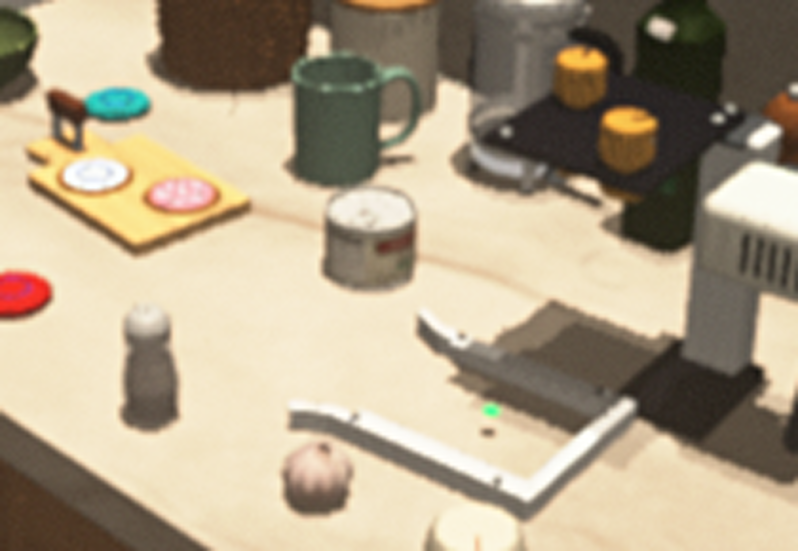

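Crops show: tray upright with white biscuit in the (-18, 38) pocket, pink in the other; guide's mouth open to +y (left), tin above and salt shaker below the entry lane, lane clear. Handle bar centre at top px ≈ (183,220), scene px ≈ (228,233).

```bash
cat > m.py <<'E'
from h import *
t=cam("top");s=cam("scene")
yaw=lambda v:np.degrees(np.arctan2(v[1],v[0]))
# screws
bt=[b[1] for b in blobs(t,(8,120,90),(25,255,255),(335,170,410,270))[:2]]; bs=[b[1] for b in blobs(s,(8,120,90),(25,255,255),(340,205,400,252))[:2]]
bt.sort(key=lambda p:-p[1]); bs.sort(key=lambda p:-p[1])
P=[]
for a,b in zip(bt,bs):
    X,e=tri(t,a,s,b); P.append(plane(t,a,.245)); print("screw tri",X.round(4),"gap",round(e,4),"on plane",P[-1].round(4))
v=P[1]-P[0]; print("len",np.linalg.norm(v[:2]),"(0.1000)")
y=np.radians(yaw(v)-np.degrees(np.arctan2(76,65))); R=np.array([[np.cos(y),-np.sin(y)],[np.sin(y),np.cos(y)]])
o=(P[0][:2]+P[1][:2])/2-R@[.0875,-.038]; print("proj yaw(screws)",np.degrees(y),"origin",o)
# rail: grey, bright
m=cv2.inRange(t["hsv"],np.array((0,0,120)),np.array((180,40,255))); b=np.zeros_like(m); b[256:272,338:382]=255
p=np.argwhere(m&b)[:,::-1].astype(np.float32)
L=cv2.fitLine(p,cv2.DIST_HUBER,0,.01,.01).ravel(); A,B=[plane(t,L[2:]+k*L[:2],.02) for k in(-20,20)]
d=(A-B)*np.sign((A-B)[1]); ry=yaw(d)-90; q=(A+B)/2; print("rail yaw",ry,"n",len(p),"mid",q.round(4))
y=np.radians(ry); n=np.array([np.cos(y),np.sin(y)]); print("rail x in proj frame (-.067 expect)",n@(q[:2]-o))
b[:]=0;b[228:256,376:390]=255; p=np.argwhere(m&b)[:,::-1].astype(np.float32); q=plane(t,p.mean(0),.02)
print("stop y (-.085)",np.array([-n[1],n[0]])@(q[:2]-o),"n",len(p))
g=plane(t,blobs(t,(45,90,90),(85,255,255),(335,170,410,270),3)[0][1],.018)
gs=plane(s,blobs(s,(45,90,90),(85,255,255),(320,205,440,345),3)[0][1],.018); print("spot",g.round(4),gs.round(4))
# tray
m=cv2.inRange(t["hsv"],np.array((15,90,100)),np.array((28,255,255))); b=np.zeros_like(m); b[190:255,194:255]=255
m&=b; c=max(cv2.findContours(m,0,cv2.CHAIN_APPROX_NONE)[0],key=cv2.contourArea); r=cv2.minAreaRect(c); bx=cv2.boxPoints(r); W=[plane(t,k,.014)[:2] for k in bx]
print("tray rect px",r, "corners",np.round(W,4).tolist())
for k in range(2): print(" side",np.linalg.norm(W[k+1]-W[k]),yaw(W[k+1]-W[k]))
bar=lambda c,b:blobs(c,(0,60,20),(14,255,140),b)[:2]
h1=bar(t,(168,208,196,230));h2=bar(s,(218,225,240,243));print("bar",h1,h2)
X,e=tri(t,h1[0][1],s,h2[0][1]);print("handle",X.round(4),e)
wt=blobs(t,(0,0,150),(180,45,255),(195,215,218,240));pk=blobs(t,(165,40,120),(180,200,255),(220,205,245,232))
for w in(wt,pk): print("biscuit",w[0][0],plane(t,w[0][1],.017).round(4))
E
python3 m.py
```

```text
screw tri [ 0.5453 -0.2357  0.2355] gap 0.0008 on plane [ 0.5448 -0.2347  0.245 ]
screw tri [ 0.6006 -0.1513  0.2351] gap 0.0006 on plane [ 0.5996 -0.1509  0.245 ]
len 0.10019874164280838 (0.1000)
proj yaw(screws) 7.33966762170371 origin [ 0.48057646 -0.16629838]
rail yaw 7.51628305074108 n 251 mid [ 0.4183 -0.1797  0.02  ]
rail x in proj frame (-.067 expect) -0.06354266535672871
stop y (-.085) -0.08549756982675231 n 124
spot [ 0.4829 -0.1808  0.018 ] [ 0.4864 -0.1792  0.018 ]
tray rect px ((220.75518798828125, 222.9379425048828), (55.308292388916016, 40.6092414855957), 4.763641834259033) corners [[0.4748, 0.3439], [0.6014, 0.337], [0.5901, 0.1645], [0.4637, 0.172]]
 side 0.12674341575456927 -3.0976581795739047
 side 0.17285717481551244 -93.73487787125931
bar [(72, [182.36, 219.56], [175, 217, 16, 6])] [(54, [227.33, 233.13], [223, 229, 10, 9])]
handle [0.5392 0.364  0.0491] 0.0020320012576115314
biscuit 192 [0.5151 0.2988 0.017 ]
biscuit 143 [0.5454 0.22   0.017 ]
```

Consistent: screw heads at mid-height 0.235, separation 100.2 mm, end stop at -85 mm, handle 49 mm up. Projector ≈ (0.4805, -0.1665), yaw 7.4°; tray handle ≈ (0.539, 0.364), tray yaw ≈ -4°. Moving above the handle.

```bash
cat >> h.py <<'E'
from scipy.spatial.transform import Rotation as Ro
def go(x,y,z,phi=None):
    "grasp-point target; prints shift in tool axes (mm) and the turn az (deg), for tool-x heading phi"
    s=bot.read_state(); R=Ro.from_rotvec(s["tcp_rot"]).as_matrix(); g=s["tool_pos"]+R[:,2]*bot.hold_point_z
    h=np.degrees(np.arctan2(R[1,0],R[0,0])); print("t",s["time"],"grasp pt",g.round(4),"heading",h.round(2),"tilt",R[:2,2].round(4))
    print("d",(R.T@(np.array([x,y,z])-g)*1e3).round(1),"az",None if phi is None else round(-(phi-h),2))
E
python3 -m jog '[{"dx":25.7,"dy":-30.9,"dz":-4},{"dx":25.7,"dy":-30.9,"dz":-4},{"dx":25.7,"dy":-30.9,"dz":-4},{"dx":25.7,"dy":-30.9,"dz":-4},{"dx":25.7,"dy":-30.9,"dz":-4},{"dx":25.7,"dy":-30.9,"dz":-4},{"dx":25.7,"dy":-30.9,"dz":-4},{"dx":25.7,"dy":-30.9,"dz":-4},{"dx":25.7,"dy":-30.9,"dz":-4},{"dx":25.7,"dy":-30.9,"dz":-4},{"dx":25.7,"dy":-30.9,"dz":-4},{"dx":25.7,"dy":-30.9,"dz":-4},{"dx":25.7,"dy":-30.9},{"dx":25.7,"dy":-30.9},{"dx":25.7,"dy":-30.9},{"dx":25.7,"dy":-30.9},{"dx":25.7,"dy":-30.9},{"dx":25.7,"dy":-30.9},{"dx":25.7,"dy":-30.9},{"dx":25.7,"dy":-30.9}]' 1 60
python3 -c "
from h import *
go(.539,.364,.15,86)"
```

```text
t 0.3 grasp pt [ 0.2891 -0.6097  0.2495] heading 25.37 tilt [-0.0003  0.0007]
d [ 643.  -772.6  100.1] az -60.63invalid input
```

```bash
python3 -m jog '[{"dx":0,"dy":0,"dz":-4,"ax":0,"ay":0,"az":0}]'; echo; python3 -m jog '[{"dx":5,"dy":-5,"dz":-4}]'; echo;  python3 -m jog '[{"dz":-4}]' 1.0 60.0
```

```text
time: 0.38
tool_pos: [0.2891, -0.6096, 0.4075]
tcp_rot: [-3.063, -0.689, 0.001]
wrist_force: [-0.7, 0.2, 0.4]
width: 1.002
grip_force: 0.0

invalid input
invalid input
```

All six keys are required per row.

```bash
python3 -m jog '[{"dx":25.7,"dy":-30.9,"dz":-4,"ax":0,"ay":0,"az":0},{"dx":25.7,"dy":-30.9,"dz":-4,"ax":0,"ay":0,"az":0},{"dx":25.7,"dy":-30.9,"dz":-4,"ax":0,"ay":0,"az":0},{"dx":25.7,"dy":-30.9,"dz":-4,"ax":0,"ay":0,"az":0},{"dx":25.7,"dy":-30.9,"dz":-4,"ax":0,"ay":0,"az":0},{"dx":25.7,"dy":-30.9,"dz":-4,"ax":0,"ay":0,"az":0},{"dx":25.7,"dy":-30.9,"dz":-4,"ax":0,"ay":0,"az":0},{"dx":25.7,"dy":-30.9,"dz":-4,"ax":0,"ay":0,"az":0},{"dx":25.7,"dy":-30.9,"dz":-4,"ax":0,"ay":0,"az":0},{"dx":25.7,"dy":-30.9,"dz":-4,"ax":0,"ay":0,"az":0},{"dx":25.7,"dy":-30.9,"dz":0,"ax":0,"ay":0,"az":0},{"dx":25.7,"dy":-30.9,"dz":0,"ax":0,"ay":0,"az":0},{"dx":25.7,"dy":-30.9,"dz":0,"ax":0,"ay":0,"az":0},{"dx":25.7,"dy":-30.9,"dz":0,"ax":0,"ay":0,"az":0},{"dx":25.7,"dy":-30.9,"dz":0,"ax":0,"ay":0,"az":0},{"dx":25.7,"dy":-30.9,"dz":0,"ax":0,"ay":0,"az":0},{"dx":25.7,"dy":-30.9,"dz":0,"ax":0,"ay":0,"az":0},{"dx":25.7,"dy":-30.9,"dz":0,"ax":0,"ay":0,"az":0},{"dx":25.7,"dy":-30.9,"dz":0,"ax":0,"ay":0,"az":0},{"dx":25.7,"dy":-30.9,"dz":0,"ax":0,"ay":0,"az":0}]' 1 60
python3 -c "
from h import *
go(.539,.364,.15,86)"
```

```text
time: 2.05
tool_pos: [0.4888, 0.1709, 0.4494]
tcp_rot: [3.065, 0.691, 0.002]
wrist_force: [0.0, -0.4, -1.1]
width: 1.002
grip_force: 0.0
t 2.05 grasp pt [0.489  0.1709 0.2947] heading 25.4 tilt [0.0013 0.0002]
d [ 127.8 -153.   144.8] az -60.6
```

```bash
python3 -m jog '[{"dx":25.6,"dy":-30.6,"dz":0,"ax":0,"ay":0,"az":0},{"dx":25.6,"dy":-30.6,"dz":0,"ax":0,"ay":0,"az":0},{"dx":25.6,"dy":-30.6,"dz":0,"ax":0,"ay":0,"az":0},{"dx":25.6,"dy":-30.6,"dz":0,"ax":0,"ay":0,"az":0},{"dx":25.4,"dy":-30.6,"dz":0,"ax":0,"ay":0,"az":0},{"dx":0,"dy":0,"dz":20,"ax":0,"ay":0,"az":-6.7},{"dx":0,"dy":0,"dz":20,"ax":0,"ay":0,"az":-6.7},{"dx":0,"dy":0,"dz":20,"ax":0,"ay":0,"az":-6.7},{"dx":0,"dy":0,"dz":20,"ax":0,"ay":0,"az":-6.7},{"dx":0,"dy":0,"dz":20,"ax":0,"ay":0,"az":-6.7},{"dx":0,"dy":0,"dz":20,"ax":0,"ay":0,"az":-6.7},{"dx":0,"dy":0,"dz":20,"ax":0,"ay":0,"az":-6.7},{"dx":0,"dy":0,"dz":5,"ax":0,"ay":0,"az":-6.7},{"dx":0,"dy":0,"dz":0,"ax":0,"ay":0,"az":-7}]' 1 60
python3 -c "
from h import *
go(.539,.364,.05,86)"
```

```text
time: 3.22
tool_pos: [0.5378, 0.3612, 0.3008]
tcp_rot: [-2.291, -2.148, 0.008]
wrist_force: [0.3, -0.2, 0.5]
width: 1.003
grip_force: 0.0
t 3.2167 grasp pt [0.5372 0.3608 0.1461] heading 86.31 tilt [-0.0042 -0.0026]
d [ 3.6  2.  96.1] az 0.31
```

```bash
python3 -m jog '[{"dx":1,"dy":1,"dz":20,"ax":0,"ay":0,"az":0},{"dx":1,"dy":0,"dz":20,"ax":0,"ay":0,"az":0},{"dx":0,"dy":0,"dz":20,"ax":0,"ay":0,"az":0},{"dx":0,"dy":0,"dz":20,"ax":0,"ay":0,"az":0},{"dx":0,"dy":0,"dz":14,"ax":0,"ay":0,"az":0},{"dx":0,"dy":0,"dz":0,"ax":0,"ay":0,"az":0}]' 1 60
python3 -m jog '[{"dx":0,"dy":0,"dz":0,"ax":0,"ay":0,"az":0},{"dx":0,"dy":0,"dz":0,"ax":0,"ay":0,"az":0},{"dx":0,"dy":0,"dz":0,"ax":0,"ay":0,"az":0},{"dx":0,"dy":0,"dz":0,"ax":0,"ay":0,"az":0},{"dx":0,"dy":0,"dz":0,"ax":0,"ay":0,"az":0},{"dx":0,"dy":0,"dz":0,"ax":0,"ay":0,"az":0},{"dx":0,"dy":0,"dz":0,"ax":0,"ay":0,"az":0},{"dx":0,"dy":0,"dz":0,"ax":0,"ay":0,"az":0}]' 0 50
python3 -c "
from h import *
go(.539,.364,.05,86)
# tray pose now
t=cam('top')
w=blobs(t,(0,0,150),(180,45,255),(195,210,218,240))[0];p=blobs(t,(165,40,120),(180,200,255),(220,205,245,232))[0]
print(plane(t,w[1],.017),plane(t,p[1],.017))
"
```

```text
time: 3.72
tool_pos: [0.5384, 0.3627, 0.206]
tcp_rot: [-2.297, -2.141, 0.01]
wrist_force: [-0.6, -0.7, -0.2]
width: 1.0
grip_force: 0.0
time: 4.38
tool_pos: [0.5401, 0.364, 0.211]
tcp_rot: [-2.298, -2.142, -0.002]
wrist_force: [-1.7, 0.0, 6.0]
width: 0.178
grip_force: 49.9
t 4.3833 grasp pt [0.5402 0.3642 0.0563] heading 85.96 tilt [0.0008 0.001 ]
d [-0.3 -1.2  6.3] az -0.04
[0.51740159 0.29803866 0.017     ] [0.54813277 0.21945169 0.017     ]
```

Gripped; biscuit direction (111.3°) agrees with tray yaw -4°. Checking clearances of the path to the mouth.

```bash
cat > path.py <<'E'
from h import *
t=cam("top")
D={"tin":(plane(t,(289.5,206),.058),.0375),"salt":(plane(t,(298.5,291),.09),.022),"red":(plane(t,(236.5,281),.01),.032),"purple":(plane(t,(195,268),.01),.032),"mug":(plane(t,(243,170),.097),.045),"garlic":(plane(t,(348,286),.05),.025)}
for k,v in D.items(): print(k,v[0].round(3))
O=np.array([.4805,-.1665]);a=np.radians(7.4);n=np.array([-np.sin(a),np.cos(a)])
K=[((.5402,.3642),-4.04)]+[(O+n*(.105+d),7.4) for d in (.19,.0)]
def poly(h,yaw):
    y=np.radians(yaw);R=np.array([[np.cos(y),-np.sin(y)],[np.sin(y),np.cos(y)]])
    return (np.array([(-60,-80),(60,-80),(60,80),(31,80),(31,130),(-31,130),(-31,80),(-60,80)])*1e-3-[0,.105])@R.T+h
for i in range(2):
    for k,v in D.items():
        c=min((-cv2.pointPolygonTest(poly(np.array(K[i][0])*(1-f)+np.array(K[i+1][0])*f,K[i][1]*(1-f)+K[i+1][1]*f).astype(np.float32).reshape(-1,1,2),tuple(map(float,v[0][:2])),True)-v[1],round(f,2)) for f in np.linspace(0,1,21)); print(i,k,c)
print(K)
E
python3 path.py
```

```text
tin [0.585 0.038 0.058]
salt [0.331 0.005 0.09 ]
red [0.353 0.201 0.01 ]
purple [0.391 0.332 0.01 ]
mug [0.686 0.176 0.097]
garlic [ 0.346 -0.143  0.05 ]
0 tin (-0.003818819132675344, np.float64(0.55))
0 salt (0.044142500379063955, np.float64(1.0))
0 red (0.0366722836603494, np.float64(0.65))
0 purple (0.046227457241576383, np.float64(0.15))
0 mug (0.05357778853098098, np.float64(0.0))
0 garlic (0.07402420652246774, np.float64(1.0))
1 tin (0.03254406163129512, np.float64(0.05))
1 salt (0.04414248315996828, np.float64(0.1))
1 red (0.04600667785545734, np.float64(0.0))
1 purple (0.1534904995537194, np.float64(0.0))
1 mug (0.1476825613217993, np.float64(0.0))
1 garlic (0.04533952282513932, np.float64(0.6))
[((0.5402, 0.3642), -4.04), (array([0.4425053 , 0.12604299]), 7.4), (array([ 0.46697646, -0.06237453]), 7.4)]
```

```bash
python3 -m jog '[{"dx":-5,"dy":-2.3,"dz":0,"ax":0,"ay":0,"az":0},{"dx":-10,"dy":-4.6,"dz":0,"ax":0,"ay":0,"az":0},{"dx":-15,"dy":-6.9,"dz":0,"ax":0,"ay":0,"az":0},{"dx":-15,"dy":-6.9,"dz":0,"ax":0,"ay":0,"az":0},{"dx":-15,"dy":-6.9,"dz":0,"ax":0,"ay":0,"az":0},{"dx":-15,"dy":-6.9,"dz":0,"ax":0,"ay":0,"az":0},{"dx":-15,"dy":-6.9,"dz":0,"ax":0,"ay":0,"az":0},{"dx":-15,"dy":-6.9,"dz":0,"ax":0,"ay":0,"az":0},{"dx":-10,"dy":-4.6,"dz":0,"ax":0,"ay":0,"az":0},{"dx":-8.5,"dy":-3.9,"dz":0,"ax":0,"ay":0,"az":0},{"dx":0,"dy":0,"dz":0,"ax":0,"ay":0,"az":0}]'
python3 -c "
from h import *
go(.4425,.126,.056,97.4)"
```

```text
time: 5.4
tool_pos: [0.4747, 0.2435, 0.2109]
tcp_rot: [2.298, 2.141, 0.003]
wrist_force: [-0.1, -0.9, 8.2]
width: 0.177
grip_force: 50.2
t 5.4 grasp pt [0.475  0.2436 0.0562] heading 85.95 tilt [0.0022 0.0003]
d [-1.196e+02 -2.420e+01  1.000e-01] az -11.45
```

```bash
python3 -m jog '[{"dx":-6,"dy":-3.5,"dz":0,"ax":0,"ay":0,"az":-0.6},{"dx":-11,"dy":-3.5,"dz":0,"ax":0,"ay":0,"az":-1.1},{"dx":-13,"dy":-3.5,"dz":0,"ax":0,"ay":0,"az":-1.2},{"dx":-13,"dy":-3.5,"dz":0,"ax":0,"ay":0,"az":-1.2},{"dx":-13,"dy":-3.5,"dz":0,"ax":0,"ay":0,"az":-1.2},{"dx":-13,"dy":-3.5,"dz":0,"ax":0,"ay":0,"az":-1.2},{"dx":-13,"dy":-3.5,"dz":0,"ax":0,"ay":0,"az":-1.2},{"dx":-13,"dy":-3.5,"dz":0,"ax":0,"ay":0,"az":-1.2},{"dx":-11,"dy":-3.5,"dz":0,"ax":0,"ay":0,"az":-1.2},{"dx":-7,"dy":-2,"dz":0,"ax":0,"ay":0,"az":-0.8},{"dx":-4,"dy":-1,"dz":0,"ax":0,"ay":0,"az":-0.5},{"dx":0,"dy":0,"dz":0,"ax":0,"ay":0,"az":0}]'
python3 - <<'E'
from h import *
go(.4425,.126,.056,97.4); go(.467,-.0624,.056,97.4)
t=cam("top"); a=cv2.resize(t["img"][185:290,235:405],None,fx=4.6,fy=4.6,interpolation=cv2.INTER_CUBIC); cv2.imwrite("pics/mouth.png",a[:,:,::-1])
E
```

```text
time: 6.4
tool_pos: [0.4425, 0.1272, 0.2109]
tcp_rot: [2.075, 2.359, 0.004]
wrist_force: [-1.3, 4.1, 9.9]
width: 0.178
grip_force: 50.4
t 6.4 grasp pt [0.4427 0.1275 0.0562] heading 97.33 tilt [0.0016 0.0018]
d [-1.5 -0.4  0.2] az -0.07
t 6.4 grasp pt [0.4427 0.1275 0.0562] heading 97.33 tilt [0.0016 0.0018]
d [-1.915e+02 -2.000e-01 -1.000e-01] az -0.07
```

View pics/mouth.png

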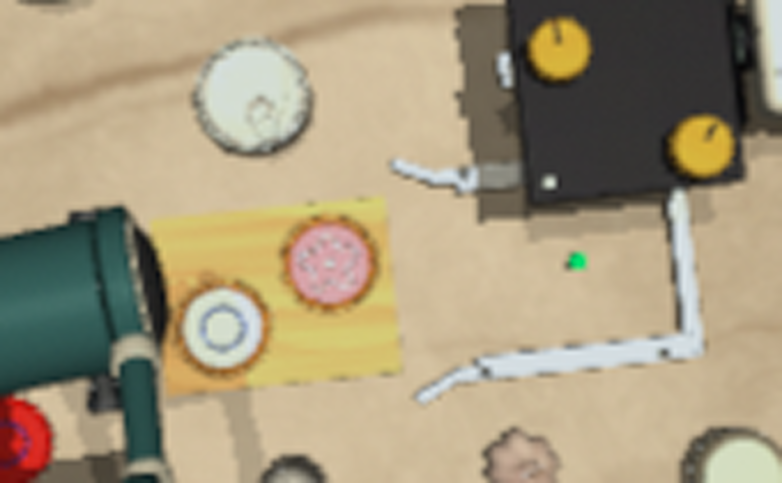

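Tray is lined up with the mouth (front corners at crop (384,197),(402,372); rail ends (470,187),(483,365)), biscuits in pockets; perhaps 1 mm low in x. Inserting in steps.

```bash
python3 -m jog '[{"dx":-6,"dy":0.5,"dz":0,"ax":0,"ay":0,"az":0},{"dx":-10,"dy":0.5,"dz":0,"ax":0,"ay":0,"az":0},{"dx":-10,"dy":0,"dz":0,"ax":0,"ay":0,"az":0},{"dx":-10,"dy":0,"dz":0,"ax":0,"ay":0,"az":0},{"dx":-10,"dy":0,"dz":0,"ax":0,"ay":0,"az":0},{"dx":-10,"dy":0,"dz":0,"ax":0,"ay":0,"az":0},{"dx":-8,"dy":0,"dz":0,"ax":0,"ay":0,"az":0}]'
python3 -m jog '[{"dx":-7,"dy":0,"dz":0,"ax":0,"ay":0,"az":0},{"dx":-7,"dy":0,"dz":0,"ax":0,"ay":0,"az":0},{"dx":-7,"dy":0,"dz":0,"ax":0,"ay":0,"az":0},{"dx":-7,"dy":0,"dz":0,"ax":0,"ay":0,"az":0}]'
python3 -c "
from h import *
go(.467,-.0624,.056,97.4)"
```

```text
time: 7.03
tool_pos: [0.4517, 0.0645, 0.2109]
tcp_rot: [-2.074, -2.358, -0.005]
wrist_force: [-1.3, 11.2, 10.9]
width: 0.172
grip_force: 50.5
time: 7.37
tool_pos: [0.4552, 0.0371, 0.2109]
tcp_rot: [-2.074, -2.357, -0.005]
wrist_force: [-2.1, 11.5, 11.3]
width: 0.178
grip_force: 50.7
t 7.3667 grasp pt [0.4554 0.0376 0.0562] heading 97.31 tilt [0.0009 0.0035]
d [-1.007e+02 -1.200e+00 -1.000e-01] az -0.09
```

```bash
python3 -m jog '[{"dx":-8,"dy":0,"dz":0,"ax":0,"ay":0,"az":0},{"dx":-8,"dy":0,"dz":0,"ax":0,"ay":0,"az":0},{"dx":-8,"dy":0,"dz":0,"ax":0,"ay":0,"az":0},{"dx":-8,"dy":0,"dz":0,"ax":0,"ay":0,"az":0},{"dx":-8,"dy":0,"dz":0,"ax":0,"ay":0,"az":0}]'
python3 -m jog '[{"dx":-8,"dy":0,"dz":0,"ax":0,"ay":0,"az":0},{"dx":-8,"dy":0,"dz":0,"ax":0,"ay":0,"az":0},{"dx":-8,"dy":0,"dz":0,"ax":0,"ay":0,"az":0},{"dx":-8,"dy":0,"dz":0,"ax":0,"ay":0,"az":0},{"dx":-6,"dy":0,"dz":0,"ax":0,"ay":0,"az":0}]'
python3 -m jog '[{"dx":-4,"dy":0,"dz":0,"ax":0,"ay":0,"az":0},{"dx":-4,"dy":0,"dz":0,"ax":0,"ay":0,"az":0},{"dx":-4,"dy":0,"dz":0,"ax":0,"ay":0,"az":0}]'
python3 -c "
from h import *
go(.467,-.0624,.056,97.4)"
```

```text
time: 7.78
tool_pos: [0.4602, -0.0025, 0.2109]
tcp_rot: [-2.074, -2.357, -0.005]
wrist_force: [-1.3, 12.4, 12.3]
width: 0.175
grip_force: 50.8
time: 8.2
tool_pos: [0.465, -0.0402, 0.2109]
tcp_rot: [-2.074, -2.356, -0.005]
wrist_force: [-1.2, 13.1, 15.0]
width: 0.179
grip_force: 51.0
time: 8.45
tool_pos: [0.4665, -0.0517, 0.2109]
tcp_rot: [-2.074, -2.356, -0.005]
wrist_force: [-1.3, 13.5, 14.4]
width: 0.172
grip_force: 51.1
t 8.45 grasp pt [ 0.4665 -0.0511  0.0562] heading 97.29 tilt [-0.0002  0.0043]
d [-11.3  -0.9   0.2] az -0.11
```

```bash
python3 -m jog '[{"dx":-3,"dy":0,"dz":0,"ax":0,"ay":0,"az":0},{"dx":-3,"dy":0,"dz":0,"ax":0,"ay":0,"az":0},{"dx":-2,"dy":0,"dz":0,"ax":0,"ay":0,"az":0}]'
python3 -m jog '[{"dx":-2,"dy":0,"dz":0,"ax":0,"ay":0,"az":0},{"dx":0,"dy":0,"dz":0,"ax":0,"ay":0,"az":0}]'
python3 -m jog '[{"dx":-1.5,"dy":0,"dz":0,"ax":0,"ay":0,"az":0},{"dx":0,"dy":0,"dz":0,"ax":0,"ay":0,"az":0}]'
```

```text
time: 8.7
tool_pos: [0.4675, -0.0596, 0.2109]
tcp_rot: [-2.074, -2.356, -0.005]
wrist_force: [-1.4, 14.0, 14.5]
width: 0.18
grip_force: 51.1
time: 8.87
tool_pos: [0.4677, -0.0616, 0.2109]
tcp_rot: [-2.074, -2.356, -0.004]
wrist_force: [-1.9, 11.9, 14.9]
width: 0.174
grip_force: 51.1
time: 9.03
tool_pos: [0.4678, -0.0622, 0.2109]
tcp_rot: [-2.073, -2.354, -0.007]
wrist_force: [-2.8, 19.0, 16.5]
width: 0.176
grip_force: 51.3
```

```bash
python3 - <<'E'
from h import *
go(.467,-.0624,.056,97.4)
t=cam("top"); a=cv2.resize(t["img"][185:290,280:410],None,fx=5.5,fy=5.5,interpolation=cv2.INTER_CUBIC); cv2.imwrite("pics/home1.png",a[:,:,::-1])
E
```

```text
t 9.0333 grasp pt [ 0.4677 -0.0612  0.0562] heading 97.26 tilt [-0.0008  0.0063]
d [-1.1 -0.8  0.2] az -0.14
```

View pics/home1.png

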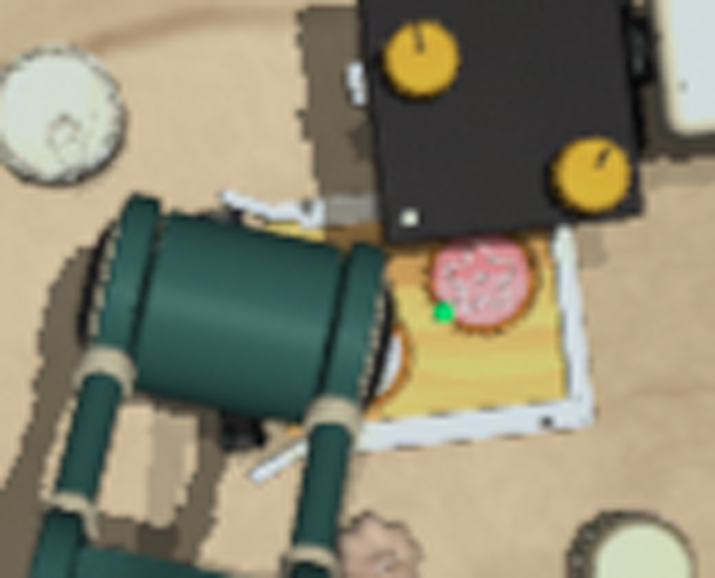

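Tray against the end stop at right (crop (560,320)) as far as visible; contact force begins to rise. A firmer push, then release.

```bash
python3 -m jog '[{"dx":-2,"dy":0,"dz":0,"ax":0,"ay":0,"az":0},{"dx":0,"dy":0,"dz":0,"ax":0,"ay":0,"az":0}]'
python3 -m jog '[{"dx":-2,"dy":0,"dz":0,"ax":0,"ay":0,"az":0},{"dx":0,"dy":0,"dz":0,"ax":0,"ay":0,"az":0},{"dx":0,"dy":0,"dz":0,"ax":0,"ay":0,"az":0}]'
```

```text
time: 9.25
tool_pos: [0.4679, -0.0629, 0.2109]
tcp_rot: [-2.073, -2.351, -0.01]
wrist_force: [-1.4, 27.1, 17.6]
width: 0.18
grip_force: 51.5
time: 9.5
tool_pos: [0.4679, -0.0637, 0.2109]
tcp_rot: [-2.073, -2.348, -0.012]
wrist_force: [-2.0, 34.0, 20.3]
width: 0.175
grip_force: 51.9
```

```bash
python3 -m jog '[{"dx":0,"dy":0,"dz":0,"ax":0,"ay":0,"az":0},{"dx":0,"dy":0,"dz":0,"ax":0,"ay":0,"az":0},{"dx":0,"dy":0,"dz":0,"ax":0,"ay":0,"az":0},{"dx":0,"dy":0,"dz":0,"ax":0,"ay":0,"az":0},{"dx":0,"dy":0,"dz":0,"ax":0,"ay":0,"az":0}]' 0.7 50
python3 -m jog '[{"dx":0,"dy":0,"dz":-10,"ax":0,"ay":0,"az":0},{"dx":0,"dy":0,"dz":-25,"ax":0,"ay":0,"az":0},{"dx":0,"dy":0,"dz":-35,"ax":0,"ay":0,"az":0},{"dx":0,"dy":0,"dz":-35,"ax":0,"ay":0,"az":0},{"dx":0,"dy":0,"dz":-35,"ax":0,"ay":0,"az":0},{"dx":0,"dy":0,"dz":-35,"ax":0,"ay":0,"az":0},{"dx":0,"dy":0,"dz":-35,"ax":0,"ay":0,"az":0},{"dx":0,"dy":0,"dz":-30,"ax":0,"ay":0,"az":0},{"dx":0,"dy":0,"dz":-10,"ax":0,"ay":0,"az":0}]' 1 50
python3 - <<'E'
from h import *
go(.5448,-.2347,.241,97.4)
E
```

```text
time: 9.92
tool_pos: [0.4679, -0.0689, 0.2091]
tcp_rot: [-2.074, -2.359, 0.002]
wrist_force: [0.3, 0.2, -0.3]
width: 0.702
grip_force: 0.0
time: 10.67
tool_pos: [0.4692, -0.069, 0.4663]
tcp_rot: [2.069, 2.353, 0.007]
wrist_force: [1.4, 0.2, 1.3]
width: 1.001
grip_force: 0.0
t 10.6667 grasp pt [ 0.4706 -0.0693  0.3116] heading 97.34 tilt [ 0.0093 -0.002 ]
d [-173.3   51.8   71.7] az -0.06
```

```bash
python3 -m jog '[{"dx":-20,"dy":6,"dz":0,"ax":0,"ay":0,"az":0},{"dx":-35,"dy":10.4,"dz":0,"ax":0,"ay":0,"az":0},{"dx":-35,"dy":10.4,"dz":0,"ax":0,"ay":0,"az":0},{"dx":-35,"dy":10.4,"dz":0,"ax":0,"ay":0,"az":0},{"dx":-30,"dy":9,"dz":0,"ax":0,"ay":0,"az":0},{"dx":-18,"dy":5.5,"dz":0,"ax":0,"ay":0,"az":0},{"dx":0,"dy":0,"dz":0,"ax":0,"ay":0,"az":6},{"dx":0,"dy":0,"dz":0,"ax":0,"ay":0,"az":6},{"dx":0,"dy":0,"dz":0,"ax":0,"ay":0,"az":6},{"dx":0,"dy":0,"dz":0,"ax":0,"ay":0,"az":6},{"dx":0,"dy":0,"dz":0,"ax":0,"ay":0,"az":6},{"dx":0,"dy":0,"dz":0,"ax":0,"ay":0,"az":0},{"dx":0,"dy":0,"dz":0,"ax":0,"ay":0,"az":0}]' 1 40
python3 - <<'E'
from h import *
go(.5448,-.2347,.241,67.4)
t=cam("top"); a=cv2.resize(t["img"][170:290,270:430],None,fx=5,fy=5,interpolation=cv2.INTER_CUBIC); cv2.imwrite("pics/pan0.png",a[:,:,::-1])
print("white",blobs(t,(0,0,150),(180,45,255),(320,215,365,275)),"pink",blobs(t,(160,40,120),(180,200,255),(340,215,390,260))[:1])
print("green",blobs(t,(45,90,90),(85,255,255),(325,215,390,275),3)[:2])
E
```

```text
time: 11.75
tool_pos: [0.5416, -0.2336, 0.4591]
tcp_rot: [-2.611, -1.745, 0.001]
wrist_force: [-0.7, -0.4, 0.1]
width: 1.002
grip_force: 0.0
t 11.75 grasp pt [ 0.5414 -0.2335  0.3044] heading 67.52 tilt [-0.0012  0.0004]
d [ 0.2  3.6 63.4] az 0.12
white [(193, [343.89, 249.2], [336, 241, 17, 17]), (82, [340.18, 264.88], [330, 261, 20, 8]), (49, [326.45, 221.8], [320, 219, 14, 6]), (31, [361.9, 247.97], [358, 245, 7, 7]), (12, [363.33, 262.17], [362, 259, 3, 6])] pink []
green [(9, [355.78, 270.67], [355, 268, 3, 6]), (8, [359.5, 240.88], [358, 240, 4, 3])]
```

View pics/pan0.png

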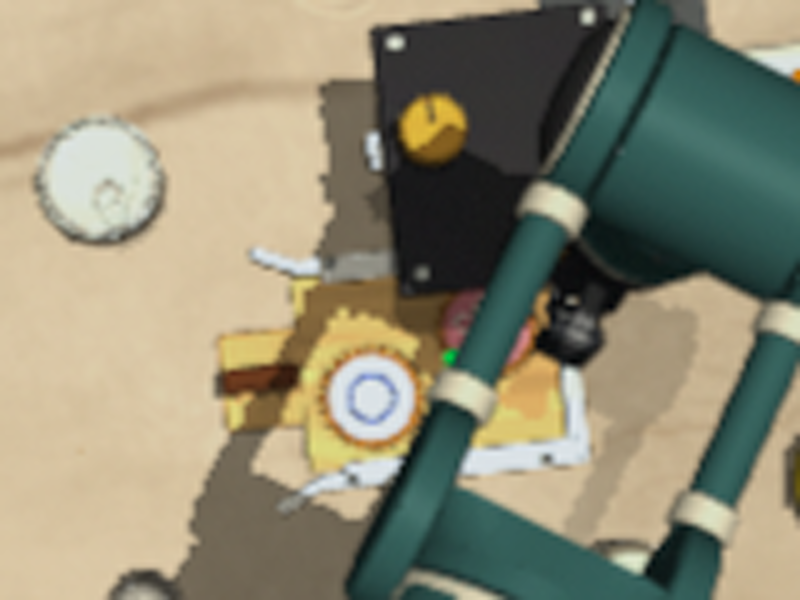

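White biscuit sits in its pocket, ring at crop (372,397), tray home; green spot at crop (450,355). Descending on the pan screw.

```bash
python3 -m jog '[{"dx":0.2,"dy":3.5,"dz":5,"ax":0,"ay":0,"az":0},{"dx":0,"dy":0,"dz":15,"ax":0,"ay":0,"az":0},{"dx":0,"dy":0,"dz":15,"ax":0,"ay":0,"az":0},{"dx":0,"dy":0,"dz":15,"ax":0,"ay":0,"az":0},{"dx":0,"dy":0,"dz":10,"ax":0,"ay":0,"az":0},{"dx":0,"dy":0,"dz":2.5,"ax":0,"ay":0,"az":0},{"dx":0,"dy":0,"dz":0,"ax":0,"ay":0,"az":0}]' 1 40
python3 -m jog '[{"dx":0,"dy":0,"dz":0,"ax":0,"ay":0,"az":0},{"dx":0,"dy":0,"dz":0,"ax":0,"ay":0,"az":0},{"dx":0,"dy":0,"dz":0,"ax":0,"ay":0,"az":0},{"dx":0,"dy":0,"dz":0,"ax":0,"ay":0,"az":0},{"dx":0,"dy":0,"dz":0,"ax":0,"ay":0,"az":0},{"dx":0,"dy":0,"dz":0,"ax":0,"ay":0,"az":0},{"dx":0,"dy":0,"dz":0,"ax":0,"ay":0,"az":0}]' 0 30
python3 -c "
from h import *
go(.5448,-.2347,.241,178)"
```

```text
time: 12.38
tool_pos: [0.545, -0.2345, 0.3959]
tcp_rot: [-2.612, -1.742, 0.002]
wrist_force: [0.7, -0.0, -0.2]
width: 0.997
grip_force: 0.0
time: 12.97
tool_pos: [0.5448, -0.2344, 0.3985]
tcp_rot: [-2.613, -1.742, 0.001]
wrist_force: [-4.4, 1.3, 5.1]
width: 0.408
grip_force: 30.7
t 12.9667 grasp pt [ 0.5446 -0.2344  0.2438] heading 67.38 tilt [-0.0009  0.0002]
d [-0.2  0.3  2.8] az -110.62
```

```bash
python3 -m jog '[{"dx":0,"dy":0,"dz":0,"ax":0,"ay":0,"az":-3},{"dx":0,"dy":0,"dz":0,"ax":0,"ay":0,"az":-6},{"dx":0,"dy":0,"dz":0,"ax":0,"ay":0,"az":-6},{"dx":0,"dy":0,"dz":0,"ax":0,"ay":0,"az":-6},{"dx":0,"dy":0,"dz":0,"ax":0,"ay":0,"az":-6},{"dx":0,"dy":0,"dz":0,"ax":0,"ay":0,"az":-6},{"dx":0,"dy":0,"dz":0,"ax":0,"ay":0,"az":-6},{"dx":0,"dy":0,"dz":0,"ax":0,"ay":0,"az":-6},{"dx":0,"dy":0,"dz":0,"ax":0,"ay":0,"az":-6},{"dx":0,"dy":0,"dz":0,"ax":0,"ay":0,"az":-6},{"dx":0,"dy":0,"dz":0,"ax":0,"ay":0,"az":-6},{"dx":0,"dy":0,"dz":0,"ax":0,"ay":0,"az":-6},{"dx":0,"dy":0,"dz":0,"ax":0,"ay":0,"az":-6},{"dx":0,"dy":0,"dz":0,"ax":0,"ay":0,"az":-6},{"dx":0,"dy":0,"dz":0,"ax":0,"ay":0,"az":-6},{"dx":0,"dy":0,"dz":0,"ax":0,"ay":0,"az":-6},{"dx":0,"dy":0,"dz":0,"ax":0,"ay":0,"az":-6},{"dx":0,"dy":0,"dz":0,"ax":0,"ay":0,"az":-6},{"dx":0,"dy":0,"dz":0,"ax":0,"ay":0,"az":-4},{"dx":0,"dy":0,"dz":0,"ax":0,"ay":0,"az":-2}]'
cat > spot.py <<'E'
from h import *
go(.5448,-.2347,.241,178)
O=np.array([.4808,-.1662]);a=np.radians(7.4);R=np.array([[np.cos(a),-np.sin(a)],[np.sin(a),np.cos(a)]])
for n in("top","scene"):
    c=cam(n); q=proj(c,[.47,-.14,.018]).astype(int); b=(q[0]-28,q[1]-28,q[0]+40,q[1]+28)
    for nm,lo,hi,m in(("green",(45,90,90),(85,255,255),3),("blue",(100,50,50),(130,255,255),3)):
        m_=cv2.inRange(c["hsv"],np.array(lo),np.array(hi)); k=np.zeros_like(m_); k[b[1]:b[3],b[0]:b[2]]=255
        for A,p,bx in blobs(c,lo,hi,b,m)[:4]:
            X=plane(c,p,.018)[:2]; P=R.T@(X-O)*1e3; v=P-[120,0]
            print(n,nm,A,p,bx,"proj mm",P.round(1),"r",np.hypot(*v).round(1),"ang",np.degrees(np.arctan2(v[1],-v[0])).round(2))
        p=np.argwhere(m_&k)[:,::-1]
        if len(p)>4:
            (x,y),rr=cv2.minEnclosingCircle(p.astype(np.float32)); P=R.T@(plane(c,(x,y),.018)[:2]-O)*1e3; v=P-[120,0]; print("   all",nm,(x,y),rr,"proj",P.round(1),"r",np.hypot(*v).round(1),"ang",np.degrees(np.arctan2(v[1],-v[0])).round(2))
E
python3 spot.py
```

```text
time: 14.63
tool_pos: [0.5441, -0.2349, 0.3985]
tcp_rot: [-0.04, -3.139, 0.001]
wrist_force: [-6.6, 0.5, 6.2]
width: 0.407
grip_force: 30.8
t 14.6333 grasp pt [ 0.5437 -0.235   0.2438] heading 178.56 tilt [-0.0026 -0.0009]
d [-1.1  0.4  2.8] az 0.56
top green 15 [353.67, 266.13] [351, 264, 6, 6] proj mm [-73.8  14.2] r 194.4 ang 4.19
top green 13 [345.38, 242.23] [344, 241, 4, 4] proj mm [ 2.5 31.4] r 121.6 ang 14.95
top green 3 [357.33, 261.67] [357, 261, 2, 2] proj mm [-61.4   1.4] r 181.4 ang 0.44
top green 3 [354.0, 261.33] [353, 261, 3, 2] proj mm [-59.2  11.5] r 179.6 ang 3.67
   all green (370.026611328125, 247.53170776367188) 28.68632698059082 proj [-22.3 -42.7] r 148.5 ang -16.71
top blue 26 [343.42, 249.12] [340, 245, 9, 10] proj mm [-18.   39.8] r 143.7 ang 16.09
   all blue (343.81817626953125, 249.13636779785156) 5.005259990692139 proj [-18.2  38.6] r 143.5 ang 15.6
scene green 7 [325.29, 306.43] [324, 306, 4, 2] proj mm [ 5.3 32.5] r 119.2 ang 15.82
   all green (325.5, 306.5) 1.581238865852356 proj [ 5.3 31.9] r 119.0 ang 15.53
```

Pan right (spot angle 15.0° vs ring 15.6°). Release, lift and go to the tilt screw.

```bash
python3 -m jog '[{"dx":0,"dy":0,"dz":0,"ax":0,"ay":0,"az":0},{"dx":0,"dy":0,"dz":0,"ax":0,"ay":0,"az":0},{"dx":0,"dy":0,"dz":0,"ax":0,"ay":0,"az":0},{"dx":0,"dy":0,"dz":0,"ax":0,"ay":0,"az":0},{"dx":0,"dy":0,"dz":0,"ax":0,"ay":0,"az":0},{"dx":0,"dy":0,"dz":-10,"ax":0,"ay":0,"az":0},{"dx":0,"dy":0,"dz":-20,"ax":0,"ay":0,"az":0},{"dx":0,"dy":0,"dz":-20,"ax":0,"ay":0,"az":0},{"dx":0,"dy":0,"dz":-12,"ax":0,"ay":0,"az":0},{"dx":0,"dy":0,"dz":0,"ax":0,"ay":0,"az":0}]' 1 30
python3 -c "
from h import *
go(.5996,-.1509,.243,178)"; python3 spot.py | grep top
```

```text
time: 15.57
tool_pos: [0.5461, -0.235, 0.4637]
tcp_rot: [0.045, 3.135, -0.005]
wrist_force: [0.4, 0.0, 1.2]
width: 0.999
grip_force: 0.0
t 15.5667 grasp pt [ 0.5471 -0.2354  0.309 ] heading 178.37 tilt [ 0.0065 -0.0031]
d [-49.7  86.2  66.1] az 0.37
top green 13 [345.38, 242.23] [344, 241, 4, 4] proj mm [ 2.5 31.4] r 121.6 ang 14.95
top green 12 [353.0, 270.83] [350, 269, 7, 4] proj mm [-88.   17.9] r 208.8 ang 4.92
top green 3 [370.0, 271.0] [370, 270, 1, 3] proj mm [-94.4 -34.3] r 217.1 ang -9.09
top blue 25 [343.24, 249.16] [340, 245, 9, 10] proj mm [-18.1  40.4] r 143.9 ang 16.3
```

```bash
python3 -m jog '[{"dx":-8,"dy":14,"dz":0,"ax":0,"ay":0,"az":0},{"dx":-14,"dy":24,"dz":0,"ax":0,"ay":0,"az":0},{"dx":-14,"dy":24,"dz":0,"ax":0,"ay":0,"az":0},{"dx":-13.5,"dy":24,"dz":0,"ax":0,"ay":0,"az":0},{"dx":0,"dy":0,"dz":0,"ax":0,"ay":0,"az":0},{"dx":0,"dy":0,"dz":0,"ax":0,"ay":0,"az":0},{"dx":0,"dy":0,"dz":0,"ax":0,"ay":0,"az":0}]'
python3 -c "
from h import *
go(.5996,-.1509,.243,178)"
```

```text
time: 16.25
tool_pos: [0.5968, -0.15, 0.4576]
tcp_rot: [-0.044, -3.139, -0.0]
wrist_force: [0.2, -0.2, -1.1]
width: 0.998
grip_force: 0.0
t 16.25 grasp pt [ 0.5964 -0.15    0.3029] heading 178.41 tilt [-0.0027  0.0002]
d [-3.4 -0.8 59.9] az 0.41
```

```bash
python3 -m jog '[{"dx":-3.2,"dy":-0.8,"dz":5,"ax":0,"ay":0,"az":0},{"dx":0,"dy":0,"dz":15,"ax":0,"ay":0,"az":0},{"dx":0,"dy":0,"dz":15,"ax":0,"ay":0,"az":0},{"dx":0,"dy":0,"dz":15,"ax":0,"ay":0,"az":0},{"dx":0,"dy":0,"dz":9,"ax":0,"ay":0,"az":0},{"dx":0,"dy":0,"dz":0,"ax":0,"ay":0,"az":0}]' 1 30
python3 -m jog '[{"dx":0,"dy":0,"dz":0,"ax":0,"ay":0,"az":0},{"dx":0,"dy":0,"dz":0,"ax":0,"ay":0,"az":0},{"dx":0,"dy":0,"dz":0,"ax":0,"ay":0,"az":0},{"dx":0,"dy":0,"dz":0,"ax":0,"ay":0,"az":0},{"dx":0,"dy":0,"dz":0,"ax":0,"ay":0,"az":0},{"dx":0,"dy":0,"dz":0,"ax":0,"ay":0,"az":0},{"dx":0,"dy":0,"dz":0,"ax":0,"ay":0,"az":0}]' 0 30
python3 spot.py | grep -E "top|grasp"
```

```text
time: 16.75
tool_pos: [0.5991, -0.1516, 0.3968]
tcp_rot: [-0.047, -3.136, -0.002]
wrist_force: [-0.6, 0.3, -0.6]
width: 1.002
grip_force: 0.0
time: 17.33
tool_pos: [0.6006, -0.1512, 0.4016]
tcp_rot: [0.044, 3.139, -0.002]
wrist_force: [-0.8, -1.9, 5.0]
width: 0.404
grip_force: 30.3
t 17.3333 grasp pt [ 0.6009 -0.1514  0.2469] heading 178.38 tilt [ 0.0021 -0.0011]
top green 11 [345.09, 241.64] [343, 240, 5, 4] proj mm [ 4.4 32.1] r 119.9 ang 15.51
top green 8 [321.38, 245.75] [320, 243, 3, 6] proj mm [-1.000e-01  1.066e+02] r 160.6 ang 41.59
top green 4 [373.25, 261.5] [373, 260, 2, 4] proj mm [-66.3 -47.7] r 192.3 ang -14.35
top green 4 [370.25, 259.75] [369, 259, 3, 3] proj mm [-59.9 -39.1] r 184.1 ang -12.25
```

```bash
python3 -m jog '[{"dx":0,"dy":0,"dz":0,"ax":0,"ay":0,"az":3},{"dx":0,"dy":0,"dz":0,"ax":0,"ay":0,"az":6},{"dx":0,"dy":0,"dz":0,"ax":0,"ay":0,"az":6},{"dx":0,"dy":0,"dz":0,"ax":0,"ay":0,"az":6},{"dx":0,"dy":0,"dz":0,"ax":0,"ay":0,"az":6},{"dx":0,"dy":0,"dz":0,"ax":0,"ay":0,"az":6},{"dx":0,"dy":0,"dz":0,"ax":0,"ay":0,"az":6},{"dx":0,"dy":0,"dz":0,"ax":0,"ay":0,"az":6},{"dx":0,"dy":0,"dz":0,"ax":0,"ay":0,"az":4},{"dx":0,"dy":0,"dz":0,"ax":0,"ay":0,"az":3},{"dx":0,"dy":0,"dz":0,"ax":0,"ay":0,"az":0},{"dx":0,"dy":0,"dz":0,"ax":0,"ay":0,"az":0}]'
python3 spot.py
```

```text
time: 18.43
tool_pos: [0.6001, -0.1522, 0.4016]
tcp_rot: [1.417, 2.802, -0.004]
wrist_force: [-3.5, -5.1, 5.7]
width: 0.402
grip_force: 30.6
t 18.4333 grasp pt [ 0.6002 -0.1527  0.2469] heading 126.35 tilt [ 0.0006 -0.0035]
d [-33.2 -93.2   6.2] az -51.65
top green 19 [372.05, 261.16] [369, 258, 7, 7] proj mm [-64.9 -44.1] r 190.1 ang -13.42
top green 3 [346.0, 272.0] [345, 272, 3, 1] proj mm [-89.2  39.8] r 213.0 ang 10.78
top green 3 [319.67, 242.67] [319, 242, 2, 2] proj mm [ 10.  110.8] r 156.1 ang 45.2
   all green (346.6129150390625, 253.2042999267578) 29.438161849975586 proj [-31.7  31.4] r 154.9 ang 11.7
scene green 6 [319.0, 309.5] [318, 309, 3, 2] proj mm [-17.5  37.6] r 142.5 ang 15.29
   all green (319.0, 309.5) 1.1181340217590332 proj [-17.5  37.6] r 142.5 ang 15.29
```

```bash
python3 -m jog '[{"dx":0,"dy":0,"dz":0,"ax":0,"ay":0,"az":0},{"dx":0,"dy":0,"dz":0,"ax":0,"ay":0,"az":0},{"dx":0,"dy":0,"dz":0,"ax":0,"ay":0,"az":0},{"dx":0,"dy":0,"dz":0,"ax":0,"ay":0,"az":0},{"dx":0,"dy":0,"dz":0,"ax":0,"ay":0,"az":0},{"dx":0,"dy":0,"dz":-10,"ax":0,"ay":0,"az":0},{"dx":0,"dy":0,"dz":-20,"ax":0,"ay":0,"az":0},{"dx":0,"dy":0,"dz":-25,"ax":0,"ay":0,"az":0},{"dx":0,"dy":0,"dz":-25,"ax":0,"ay":0,"az":0},{"dx":-20,"dy":-15,"dz":0,"ax":0,"ay":0,"az":0},{"dx":-30,"dy":-22,"dz":0,"ax":0,"ay":0,"az":0},{"dx":-30,"dy":-22,"dz":0,"ax":0,"ay":0,"az":0},{"dx":-30,"dy":-22,"dz":0,"ax":0,"ay":0,"az":0},{"dx":-30,"dy":-22,"dz":0,"ax":0,"ay":0,"az":0},{"dx":-30,"dy":-22,"dz":0,"ax":0,"ay":0,"az":0},{"dx":-20,"dy":-15,"dz":0,"ax":0,"ay":0,"az":0},{"dx":0,"dy":0,"dz":0,"ax":0,"ay":0,"az":0}]' 1 30
python3 spot.py
python3 - <<'E'
from h import *
t=cam("top");s=cam("scene")
a=cv2.resize(t["img"][200:290,290:400],(550,450),interpolation=cv2.INTER_CUBIC)
b=cv2.resize(s["img"][285:345,270:350],(250,188),interpolation=cv2.INTER_CUBIC); o=np.zeros((450,800,3),np.uint8);o[:,:550]=a;o[:188,550:]=b
cv2.imwrite("pics/end.png",o[:,:,::-1])
E
```

```text
time: 19.95
tool_pos: [0.5994, -0.3918, 0.4802]
tcp_rot: [1.423, 2.8, -0.004]
wrist_force: [0.6, 1.1, -0.2]
width: 0.995
grip_force: 0.0
t 19.95 grasp pt [ 0.5993 -0.3922  0.3255] heading 126.13 tilt [-0.0002 -0.0025]
d [159.5  48.9  84.1] az -51.87
top green 12 [344.25, 249.33] [343, 248, 4, 4] proj mm [-19.   37.3] r 143.9 ang 15.04
   all green (344.21429443359375, 249.35714721679688) 1.821170687675476 proj [-19.   37.5] r 144.0 ang 15.08
top blue 24 [343.38, 249.29] [340, 245, 9, 10] proj mm [-18.5  40. ] r 144.2 ang 16.11
   all blue (343.81817626953125, 249.13636779785156) 5.005259990692139 proj [-18.2  38.6] r 143.5 ang 15.6
scene green 6 [319.0, 309.5] [318, 309, 3, 2] proj mm [-17.5  37.6] r 142.5 ang 15.29
   all green (319.0, 309.5) 1.1181340217590332 proj [-17.5  37.6] r 142.5 ang 15.29
```

View pics/end.png

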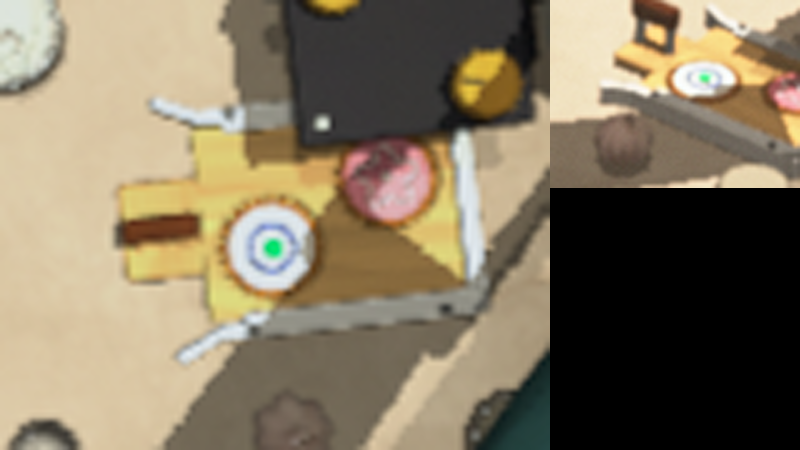

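The spot (crop (273,248)) is centred in the blue ring on the white biscuit. Both biscuits are in their pockets, the tray is against the end stop, and the arm is clear.

```bash
python3 -c "
from workcell import bot
print(bot.finish_job())"
```

```text
the job is handed in; nothing more can be done
None
```

The job is handed in at about 20 s: the tray is home against the end stop with both biscuits in their pockets, and the green spot sits about 1 mm from the blue ring's centre, wholly inside it; no other item was knowingly touched.

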